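# Find the rocking corner of a serving slab and wedge it steady

### The job

The marble slab rocks because one of the four rubber pads under it has gone soft: press its corners in turn, on the brass dots with about 8 N, to find the one that gives. Push the wooden wedge nose first under the slab's edge at that corner until it just bites, without lifting the slab, and let go of it. Then prove the slab steady by pressing all four brass dots again in this order: front left, front right, back right, back left, about 8 N for half a second each; press gently, do not shift the slab, and leave the other things alone.

Things in the scene. Friction and masses are not known exactly. Their poses are not given: they have to be found in the camera images.
- slab: White marble slab, 180 x 180 mm, 16 mm thick, about 1.5 kg, lying level and loose on four rubber pads fixed to the worktop. Origin: centre of its underside, 11.5 to 15 mm over the worktop (differs from run to run); x points away from the robot (turned up to 0.2 rad), y left, z up. More than 40 N of pressing is too much; it must not shift 8 mm.
- front_left (a point): Brass dot, 12 mm wide, flush in the slab's top at its front left corner as seen from the robot (slab x -52, y +52 mm). Straight below each dot sits a pad 16 mm wide; 30 mm are free under the slab between pad and edge. Three pads are rigid.
- front_right (a point): Brass dot, 12 mm wide, flush in the slab's top at its front right corner as seen from the robot (slab x -52, y -52 mm). One of the four pads, not known which, is soft and looks like the others: under 1.5 N it stays put, with 6 N that corner goes down 5 mm and the one diagonally across lifts.
- back_right (a point): Brass dot, 12 mm wide, flush in the slab's top at its back right corner as seen from the robot (slab x +52, y -52 mm). A soft corner springs back level when let go; a rigid one yields under 1 mm.
- back_left (a point): Brass dot, 12 mm wide, flush in the slab's top at its back left corner as seen from the robot (slab x +52, y +52 mm). Press with shut fingers from above, within 30 mm of the dot.
- wedge: Loose wooden wedge, 100 mm long, 90 g, lying flat. Origin: under its middle; x points to the nose, z up. Ramp part 36 mm wide: 9 mm high at the nose (x = +50), rising 1 in 4 to 20 mm at x = +5, then flat 20 mm to x = -6. Behind that (to x = -50) a stem 22 mm wide along y, with a red grip block on it (x = -46 to -2), top 39 mm over the worktop.
- wedge_nose (a point): Top of the wedge's nose edge, midway across (x = +50 mm, 9 mm high). Pushed squarely under the slab's edge beside a brass dot, the wedge meets the slab's underside after 9 to 25 mm; the push then climbs within 1 to 3 mm by 3 N or more over the drag before it (0 to 3 N); stop there, it stays when let go. A few mm farther it lifts the corner or drags the slab.
- wedge_grip (a point): Centre of the wedge's red grip block (wedge frame x = -24 mm, 28 mm over its underside); grasp here from above, fingers closing along the wedge's y, 22 mm wide. The stem below is as wide, so fingertips may reach down to the worktop.
- measure: Bystander: silver double-cone measure, 43 mm wide, 84 mm tall; origin under its centre.
- silver_cup: Bystander: small silver cup, 48 mm wide, 46 mm tall; origin under its centre.
- tumbler: Bystander: clear drinking glass, 80 mm wide, 92 mm tall; origin under its centre.
- bottle_stopper: Bystander: pale bottle stopper standing on its cap, 34 mm wide, 45 mm tall; origin under its centre.
- bitters_bottle: Bystander: small dark green bottle with a pale cap, 47 mm wide, 120 mm tall; origin under its centre.
There are look-alikes about, which are no part of the job. Of the things like the wedge, leave any that is pink; of the rest the smaller one is meant.

How it is judged (in metres and radians):
On the way, in this order (a step that is already met when the one before it is completed fails the run):
1. the soft corner is found: under the pressing fingers the slab rocks (contact force between the fingers and slab above 2.5 N and angle between slab's own z axis and vertical above 0.035 rad and not (horizontal distance between wedge_nose and front_left below 0.04 m or horizontal distance between wedge_nose and front_right below 0.04 m or horizontal distance between wedge_nose and back_right below 0.04 m or horizontal distance between wedge_nose and back_left below 0.04 m)), for 0.1 s.
2. the wedge is snug under a corner, the slab level, the wedge let go ((horizontal distance between wedge_nose and front_left below 0.04 m or horizontal distance between wedge_nose and front_right below 0.04 m or horizontal distance between wedge_nose and back_right below 0.04 m or horizontal distance between wedge_nose and back_left below 0.04 m) and angle between slab's own z axis and vertical below 0.004 rad and height (world z) of wedge below 0.004 m and angle between wedge's own z axis and vertical below 0.05 rad and contact force between wedge and slab above 0.2 N and contact force between the fingers and wedge below 0.1 N), for 0.3 s.
3. the front left corner is pressed with over 4 N and does not give (contact force between the fingers and slab above 4 N and horizontal distance between the grasp point and front_left below 0.03 m and angle between slab's own z axis and vertical below 0.012 rad and (horizontal distance between wedge_nose and front_left below 0.04 m or horizontal distance between wedge_nose and front_right below 0.04 m or horizontal distance between wedge_nose and back_right below 0.04 m or horizontal distance between wedge_nose and back_left below 0.04 m)), for 0.2 s.
4. the front right corner is pressed with over 4 N and does not give (contact force between the fingers and slab above 4 N and horizontal distance between the grasp point and front_right below 0.03 m and angle between slab's own z axis and vertical below 0.012 rad and (horizontal distance between wedge_nose and front_left below 0.04 m or horizontal distance between wedge_nose and front_right below 0.04 m or horizontal distance between wedge_nose and back_right below 0.04 m or horizontal distance between wedge_nose and back_left below 0.04 m)), for 0.2 s.
5. the back right corner is pressed with over 4 N and does not give (contact force between the fingers and slab above 4 N and horizontal distance between the grasp point and back_right below 0.03 m and angle between slab's own z axis and vertical below 0.012 rad and (horizontal distance between wedge_nose and front_left below 0.04 m or horizontal distance between wedge_nose and front_right below 0.04 m or horizontal distance between wedge_nose and back_right below 0.04 m or horizontal distance between wedge_nose and back_left below 0.04 m)), for 0.2 s.
6. the back left corner is pressed with over 4 N and does not give (contact force between the fingers and slab above 4 N and horizontal distance between the grasp point and back_left below 0.03 m and angle between slab's own z axis and vertical below 0.012 rad and (horizontal distance between wedge_nose and front_left below 0.04 m or horizontal distance between wedge_nose and front_right below 0.04 m or horizontal distance between wedge_nose and back_right below 0.04 m or horizontal distance between wedge_nose and back_left below 0.04 m)), for 0.2 s.
At the end, for the whole second after the job is handed in: Slab level within 0.004 rad, still, under 8 mm from its start; wedge flat on the worktop (4 mm, 0.05 rad), at rest, its nose within 40 mm of a brass dot seen from above and touching the slab (over 0.2 N); all four corners pressed since with over 4 N, none giving ((horizontal distance between wedge_nose and front_left below 0.04 m or horizontal distance between wedge_nose and front_right below 0.04 m or horizontal distance between wedge_nose and back_right below 0.04 m or horizontal distance between wedge_nose and back_left below 0.04 m) and angle between slab's own z axis and vertical below 0.004 rad and height (world z) of wedge below 0.004 m and angle between wedge's own z axis and vertical below 0.05 rad and contact force between wedge and slab above 0.2 N and linear speed of each of slab, wedge below 0.01 m/s).
It fails at once if the slab is pressed with more than 40 N (contact force between the fingers and slab above 40 N).
It fails at once if the slab is shifted by more than 8 mm (distance of slab from where it was at the start of the episode above 0.008 m).
It fails at once if a bystander is moved by more than 30 mm (distance of any of measure, silver_cup, tumbler, bottle_stopper, bitters_bottle from where it was at the start of the episode above 0.03 m).
It also fails if it takes over 72 s, if anything falls off the work surface, if the arm or the gripper's body presses on something with over 40 N, if the wrist force passes 120 N, or if a joint passes its speed limit or range.

### The arm

A 6-joint arm with a two-finger parallel gripper is mounted at the origin on a cart in front of the work surface, level with it; the furniture and walls round the work are solid. World frame = base frame: x ahead of the robot, y to its left, z up, the work surface at z = 0. Lengths are in mm, angles in rad, forces in N, time in s.
With the tool pointing down it reaches from about 300 to 850 mm from the base axis. Payload 5.4 kg.
Tool frame: the origin (TCP) lies midway between the tips of the shut fingers; the grasp point (between the pads) lies 19 mm behind it; z points along the fingers, y is the line along which they close (so a half turn about z gives the same grasp; the last joint's range is limited). The gripper opens to 85 mm and grips with 20 to 120 N. Pads are 22 mm wide; open, the fingers measure 114 mm over their backs; the gripper's body (76 mm by 85 mm) begins 54 mm behind the grasp point. The pads swing forward as they close: fully open they stand 13 mm farther back than shut.
Start: joints at [-1.483, 0.158, 1.597, -0, 1.386, -0.21], TCP at [168.692, -549.681, 231.299] pointing down, gripper open.
Joint ranges: [-2.91, 2.91], [-0.94, 2.29], [0.18, 2.7], [-1.29, 4.43], [0.17, 2.64], [-3, 3]. Speed limits (rad/s): [2.57, 2.57, 3.14, 3.14, 3.14, 3.14].

### API

Orientations are given as a rotation vector (axis times angle).
In Python, from cell import * gives the robot as it stands.
- The arm moves only by the shell command python3 -m inch 'ROWS'. ROWS is JSON, a list of rows, each an object of numbers: "dx", "dy", "dz": the shift along the tool's x, y, z in cm; "roll": the turn about the tool's z in rad; "fingers": the opening in per cent of the stroke, from 0 (shut) to 100 (fully open). In form: [{"dx": .., "dy": .., "dz": .., "roll": .., "fingers": ..}, ...]. A call has 1 to 20 rows; each row shifts and turns the commanded pose from where the row before left it, along the tool's axes as they then stand; what a row does not reach is not made up. A row lasts 1/12 s, in which the tool goes at most 41.7 mm and 7.16 degrees, less where a joint would pass 70% of its speed; a pose out of reach is approached as far as the arm can. A call is refused whole if a number of a shift passes 4.17 or a number of a turn 0.125, either way. A call with a gripper value outside its range is refused whole. The fingers move at their own pace and stop on an object; the grip force is fixed at half the most. Time passes only in rows, so rows that do not move let the fingers close. It gives the time, the measured TCP pose, the force, the opening and the grip force at its end, in the units of the state.
- get_obs(): the state, without advancing time (a new reading comes with each control period).
- grab_frame(name): name is "scene" or "top"; returns a dict with "img" (384x512x3 uint8, blue, green, red), "camera_matrix" (3x3 intrinsics, pixels), "k1" (the pictures are not rectified: a ray, as slopes to the right and down, at radius r is drawn at 1 + k1 r^2 times it, then the intrinsics apply), "rvec" (rotation vector, rad) and "tvec" (3), from world to camera coordinates, as OpenCV has them. Camera axes: x right, y down, z forward; pixel columns grow to the right and rows downward; lengths in mm; the calibration is good to about 2 mm. A picture is of the moment at which its call begins. There is no depth.
- sign_off(): hands the job in; it is judged then, once.
The state is a dict: "clock": time; "joints": joint angles; "qd": joint speeds; "tau": joint torques, N m; "ee_pos": TCP position; "tcp_rot": TCP orientation; "wrist_force": force on the tool from outside, world axes, zero at the start; "wrist_torque": the same for the moment, N m; "width": finger opening in mm; "finger_force": force on a finger pad.
Only numpy, scipy, OpenCV 4.12 (cv2) and the standard library are available. Lean on these libraries where they do the work, as an engineer would, in place of code of your own. Each camera call takes 0.05 s, during which the arm holds its last target. There are 200 camera calls.

## Working session

There is one attempt and no reset: what is moved stays moved. The work goes in short steps, Python scripts to look and compute and a shell command to move; the robot and the scene stay as the last step left them, time stands still between calls to the robot, and variables do not carry over. Pictures are saved under pics/ and viewed, at most 10 in all, crops included, and the job is handed in when it is done.

```bash
mkdir -p pics
cat > h.py <<'E'
import numpy as np, cv2
from cell import *
def save(n,f):
    d=grab_frame(n); cv2.imwrite(f,d["img"]); np.savez(f[:-4]+".npz",**{k:v for k,v in d.items()}); return d
def px2w(f,uv,z):
    d=np.load(f[:-4]+".npz"); K=d["camera_matrix"]; R=cv2.Rodrigues(d["rvec"])[0]; t=np.array(d["tvec"]).ravel()
    p=cv2.undistortPoints(np.array(uv,float).reshape(-1,1,2),K,np.array([float(d["k1"]),0,0,0]))[:,0]
    c=-R.T@t; r=np.c_[p,np.ones(len(p))]@R
    return c+r*((z-c[2])/r[:,2:])
def w2px(f,P):
    d=np.load(f[:-4]+".npz")
    return cv2.projectPoints(np.array(P,float).reshape(-1,1,3),d["rvec"],np.array(d["tvec"],float),d["camera_matrix"],np.array([float(d["k1"]),0,0,0]))[0][:,0]
E
python3 - <<'E'
from h import *
a=save("top","pics/t0.png");b=save("scene","pics/s0.png")
for f in("t0","s0"):
    cv2.imwrite(f"pics/{f}v.png",cv2.resize(cv2.imread(f"pics/{f}.png"),(800,600),interpolation=cv2.INTER_CUBIC))
print(get_obs(),a["rvec"],a["tvec"],b["rvec"],b["tvec"])
E
```

```text
{'clock': 0.1, 'joints': array([-1.48306067e+00,  1.59009807e-01,  1.59810729e+00,  9.54482947e-06,
        1.38621104e+00, -2.10103601e-01]), 'qd': array([ 0.00050209,  0.00140012, -0.00129609, -0.00083537, -0.00052543,
        0.00102941]), 'tau': array([ 2.26679833e-05, -3.96985960e+01, -3.32341361e+01, -2.28162526e-04,
        4.02395264e-03, -1.57427189e-05]), 'ee_pos': array([ 168.66861938, -549.13577088,  230.40150866]), 'tcp_rot': array([-3.10510926e+00, -4.65857836e-01, -1.81297094e-04]), 'wrist_force': array([ 0.93937663, -0.12832666,  0.3162612 ]), 'wrist_torque': array([ 0.01977509, -0.04283264,  0.02560246]), 'finger_force': 0.0, 'width': 85.34483752803753} [ 2.11720574 -2.10766141  0.21325524] [  38.29059489  497.50183438 1355.7464269 ] [ 0.66591351 -2.3908298   1.4033442 ] [ 435.10640808  171.32149669 1670.05489856]
```

View pics/t0v.png

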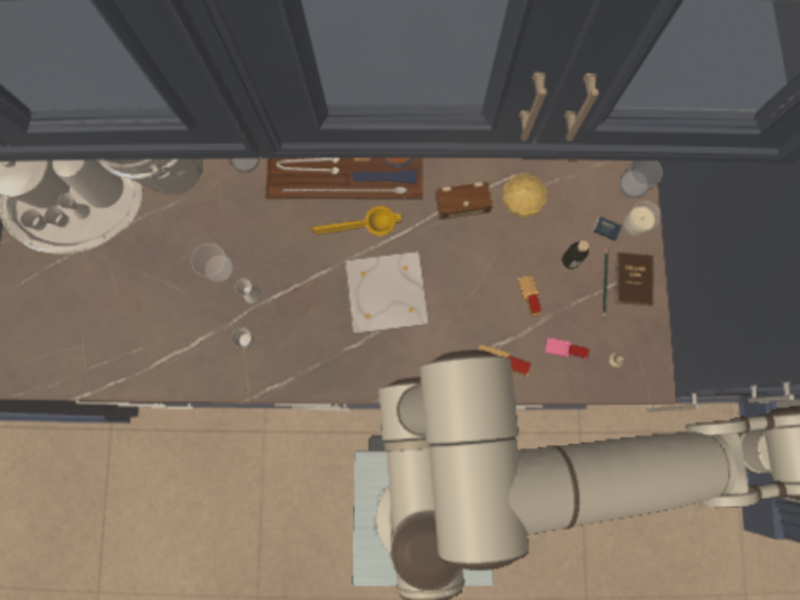

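View pics/s0v.png

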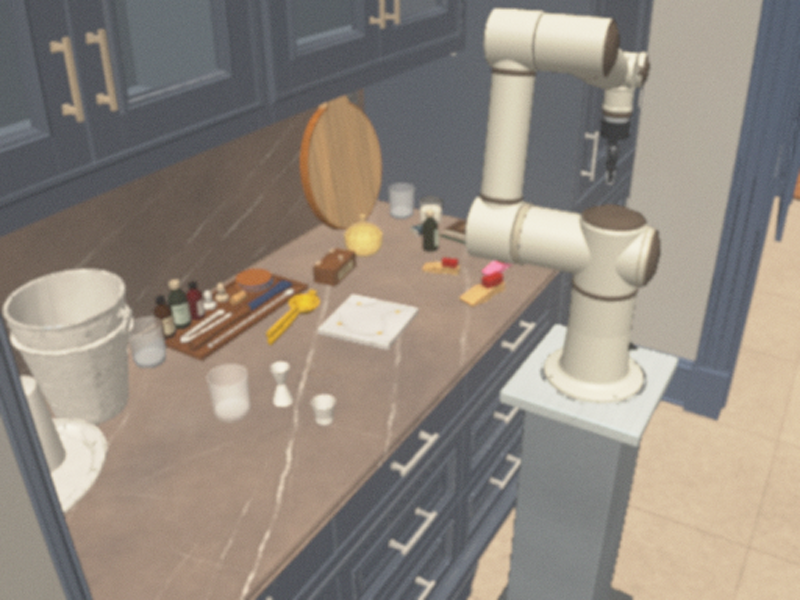

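The top view shows the slab around (387,292) and its brass dots at (363,273), (405,268), (368,316) and (410,309). There is a small wooden wedge at (530,295) with its nose away from the robot, a larger one at (505,360), and a pink one at (567,348). I'll enlarge this area.

Run:
```python
from h import *
im=cv2.imread("pics/t0.png")
a=cv2.resize(im[155:215,215:281],None,fx=6,fy=6,interpolation=cv2.INTER_CUBIC)
b=cv2.resize(im[170:230,320:386],None,fx=6,fy=6,interpolation=cv2.INTER_CUBIC)
cv2.imwrite("pics/c1.png",np.hstack([a,b]))
```

```text
(no output)
```

View pics/c1.png

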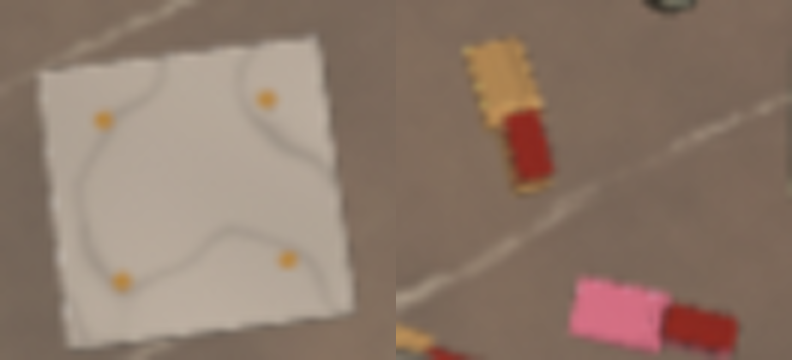

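Run:
```python
from h import *
f="pics/t0.png"
cv=lambda L,x0,u0,v0:[((u-x0+.5)/6-.5+u0,(v+.5)/6-.5+v0) for u,v in L]
d=px2w(f,cv([(122,282),(288,260),(267,99),(104,120)],0,215,155),29)
print("FL FR BR BL",d.round(1)); c=d.mean(0)
x=(d[2]+d[3]-d[0]-d[1]);y=(d[0]+d[3]-d[1]-d[2]);print(c,np.arctan2(x[1],x[0]),np.arctan2(-y[0],y[1]),np.hypot(*x[:2])/2,np.hypot(*y[:2])/2)
n=px2w(f,cv([(466,46),(520,40)],396,320,170),9)
g=px2w(f,cv([(505,115),(541,107),(553,176),(517,184)],396,320,170),39)
print("nose",n,n.mean(0),"grip",g,g.mean(0));w=n.mean(0)-g.mean(0);print(np.arctan2(w[1],w[0]),np.hypot(*w[:2]))
e=(g[0]+g[1]-g[2]-g[3]);print(np.arctan2(e[1],e[0]),np.hypot(*e[:2])/2)
```

```text
FL FR BR BL [[466.1 134.5  29. ]
 [480.5  31.2  29. ]
 [584.1  44.9  29. ]
 [570.  147.8  29. ]]
[525.15161886  89.59703139  29.        ] 0.12899867996324907 0.13733456211817588 104.63657626396812 104.04425720629393
nose [[ 566.23398043 -232.4178623     9.        ]
 [ 570.37602825 -267.32327465    9.        ]] [ 568.30500434 -249.87056848    9.        ] grip [[ 514.58505469 -249.66656734   39.        ]
 [ 519.79367734 -272.42586066   39.        ]
 [ 476.0116334  -278.16528014   39.        ]
 [ 470.88335771 -255.53914212   39.        ]] [ 495.31843079 -263.94921257   39.        ]
0.1905532541216879 74.33201288109484
0.13196180596646107 44.12551227411481
```

```bash
cat >> h.py <<'E'
def go(x,y,z,yaw=None):
    o=get_obs();R=cv2.Rodrigues(o["tcp_rot"])[0];psi=np.arctan2(R[1,0],R[0,0])
    d=R.T@(np.array([x,y,z])-o["ee_pos"])/10
    print("at",o["ee_pos"].round(1),"psi %.3f"%psi,"t",o["clock"],"delta cm",d.round(2),"len %.2f"%np.linalg.norm(d),"roll", None if yaw is None else round(psi-yaw,3))
    return d
E
python3 -c "
from h import *
go(480.5,31.2,231,.133)"
python3 -m inch '[{"fingers":0,"dx":2,"dy":-2},{"dx":2.9,"dy":-2.9},{"dx":2.9,"dy":-2.9},{"dx":2.9,"dy":-2.9},{"dx":2.9,"dy":-2.9},{"dx":2.9,"dy":-2.9},{"dx":2.9,"dy":-2.9},{"dx":2.9,"dy":-2.9},{"dx":2.9,"dy":-2.9},{"dx":2.9,"dy":-2.9},{"dx":2.9,"dy":-2.9},{"dx":2.9,"dy":-2.9},{"dx":2.9,"dy":-2.9},{"dx":2.9,"dy":-2.9},{"dx":2.9,"dy":-2.9},{"dx":2.9,"dy":-2.9},{"dx":1,"dy":-1},{"roll":0.1},{"roll":0.065},{}]'
python3 -c "
from h import *
go(480.5,31.2,50,.133);o=get_obs();print(o['joints'],o['wrist_force'],o['width'])"
```

```text
at [ 168.7 -549.1  230.4] psi 0.298 t 0.1 delta cm [ 4.684e+01 -4.633e+01  4.000e-02] len 65.88 roll 0.165
at [ 168.7 -549.1  230.4] psi 0.298 t 0.1 delta cm [ 46.83 -46.3   18.14] len 68.31 roll 0.165
[-1.48306067e+00  1.59009807e-01  1.59810729e+00  9.54482947e-06
  1.38621104e+00 -2.10103601e-01] [ 0.93937663 -0.12832666  0.3162612 ] 85.34483752803753validation failed for argument at $[0]...
```

```bash
python3 -m inch '[{"dx":2,"dy":-2,"dz":0,"roll":0,"fingers":0}]'; python3 -c "
from h import *
go(480.5,31.2,50,.133);o=get_obs();print(o['joints'],o['wrist_force'],o['width'])"
```

```text
clock: 0.18
ee_pos: [180.1, -526.7, 230.6]
tcp_rot: [3.107, 0.461, -0.002]
wrist_force: [0.5, 0.7, -0.2]
width: 75.6
finger_force: 0.0
at [ 180.1 -526.7  230.6] psi 0.295 t 0.1833 delta cm [ 44.98 -44.67  17.98] len 65.89 roll 0.162
[-1.45782268e+00  1.11336430e-01  1.65038074e+00 -1.23073084e-03
  1.37913275e+00 -1.81466631e-01] [ 0.47566275  0.71300596 -0.24568316] 75.62683418830356
```

```bash
python3 -m inch '[{"dx":2.8,"dy":-2.8,"dz":0,"roll":0,"fingers":0},{"dx":2.8,"dy":-2.8,"dz":0,"roll":0,"fingers":0},{"dx":2.8,"dy":-2.8,"dz":0,"roll":0,"fingers":0},{"dx":2.8,"dy":-2.8,"dz":0,"roll":0,"fingers":0},{"dx":2.8,"dy":-2.8,"dz":0,"roll":0,"fingers":0},{"dx":2.8,"dy":-2.8,"dz":0,"roll":0,"fingers":0},{"dx":2.8,"dy":-2.8,"dz":0,"roll":0,"fingers":0},{"dx":2.8,"dy":-2.8,"dz":0,"roll":0,"fingers":0},{"dx":2.8,"dy":-2.8,"dz":0,"roll":0,"fingers":0},{"dx":2.8,"dy":-2.8,"dz":0,"roll":0,"fingers":0},{"dx":2.8,"dy":-2.8,"dz":0,"roll":0,"fingers":0},{"dx":2.8,"dy":-2.8,"dz":0,"roll":0,"fingers":0},{"dx":2.8,"dy":-2.8,"dz":0,"roll":0,"fingers":0},{"dx":2.8,"dy":-2.8,"dz":0,"roll":0,"fingers":0},{"dx":2.8,"dy":-2.8,"dz":0,"roll":0,"fingers":0},{"dx":2.8,"dy":-2.8,"dz":0,"roll":0,"fingers":0},{"dx":0,"dy":0,"dz":0,"roll":0.1,"fingers":0},{"dx":0,"dy":0,"dz":0,"roll":0.065,"fingers":0},{"dx":0,"dy":0,"dz":0,"roll":0,"fingers":0},{"dx":0,"dy":0,"dz":0,"roll":0,"fingers":0}]'; python3 -c "
from h import *
go(480.5,31.2,50,.133);o=get_obs();print(o['joints'],o['wrist_force'],o['width'])"
```

```text
clock: 1.85
ee_pos: [478.5, 35.1, 230.9]
tcp_rot: [-3.134, -0.212, 0.001]
wrist_force: [0.9, 0.3, -0.9]
width: 0.3
finger_force: 0.0
at [478.5  35.1 230.9] psi 0.135 t 1.85 delta cm [ 0.16  0.42 18.09] len 18.09 roll 0.002
[-1.79261681e-01 -9.25850865e-02  1.85515766e+00 -3.84649656e-05
  1.37990476e+00  1.25667266e+00] [ 0.86382289  0.31474152 -0.91219545] 0.2727409891245678
```

```bash
python3 -m inch '[{"dx":0.16,"dy":0.42,"dz":3.8,"roll":0,"fingers":0},{"dx":0,"dy":0,"dz":4,"roll":0,"fingers":0},{"dx":0,"dy":0,"dz":4,"roll":0,"fingers":0},{"dx":0,"dy":0,"dz":4,"roll":0,"fingers":0},{"dx":0,"dy":0,"dz":3,"roll":0,"fingers":0},{"dx":0,"dy":0,"dz":0.5,"roll":0,"fingers":0},{"dx":0,"dy":0,"dz":0,"roll":0,"fingers":0},{"dx":0,"dy":0,"dz":0,"roll":0,"fingers":0},{"dx":0,"dy":0,"dz":0,"roll":0,"fingers":0}]';for i in 1 2; do python3 -m inch '[{"dx":0,"dy":0,"dz":0.2,"roll":0,"fingers":0},{"dx":0,"dy":0,"dz":0,"roll":0,"fingers":0}]'|egrep 'pos|force'; done
```

```text
clock: 2.6
ee_pos: [483.2, 30.5, 40.9]
tcp_rot: [3.133, 0.209, 0.008]
wrist_force: [1.2, -0.5, -0.4]
width: -0.3
finger_force: 0.0
ee_pos: [482.3, 30.8, 37.9]
wrist_force: [0.4, -0.2, -0.4]
finger_force: 0.0
ee_pos: [481.1, 31.1, 34.6]
wrist_force: [0.3, 0.0, -0.1]
finger_force: 0.0
```

```bash
python3 -m inch '[{"dx":0,"dy":0,"dz":0.3,"roll":0,"fingers":0},{"dx":0,"dy":0,"dz":0,"roll":0,"fingers":0}]'|egrep 'pos|wrist'
python3 -m inch '[{"dx":0,"dy":0,"dz":0.15,"roll":0,"fingers":0},{"dx":0,"dy":0,"dz":0,"roll":0,"fingers":0}]'|egrep 'pos|wrist'
python3 -m inch '[{"dx":0,"dy":0,"dz":0.1,"roll":0,"fingers":0},{"dx":0,"dy":0,"dz":0,"roll":0,"fingers":0}]'|egrep 'pos|wrist'
python3 -m inch '[{"dx":0,"dy":0,"dz":0.1,"roll":0,"fingers":0},{"dx":0,"dy":0,"dz":0,"roll":0,"fingers":0}]'|egrep 'pos|wrist'
```

```text
ee_pos: [480.6, 31.2, 30.9]
wrist_force: [-0.2, -0.1, 0.8]
ee_pos: [480.9, 31.1, 29.7]
wrist_force: [-0.4, 0.1, 2.0]
ee_pos: [480.8, 31.0, 28.8]
wrist_force: [-1.7, -0.8, 3.9]
ee_pos: [480.7, 30.9, 27.8]
wrist_force: [-2.8, -2.4, 5.5]
```

```bash
python3 -m inch '[{"dx":0,"dy":0,"dz":0.15,"roll":0,"fingers":0},{"dx":0,"dy":0,"dz":0,"roll":0,"fingers":0}]'|egrep 'pos|wrist'
python3 -m inch '[{"dx":0,"dy":0,"dz":0.15,"roll":0,"fingers":0},{"dx":0,"dy":0,"dz":0,"roll":0,"fingers":0},{"dx":0,"dy":0,"dz":0,"roll":0,"fingers":0}]'|egrep 'pos|wrist'
python3 -c "
from h import *
save('scene','pics/s1.png');save('top','pics/t1.png')"
```

```text
ee_pos: [480.6, 30.7, 26.3]
wrist_force: [-3.4, -2.2, 6.0]
ee_pos: [480.5, 30.6, 25.3]
wrist_force: [-6.2, -3.9, 9.9]
```

FR gives by about 5 mm, so it is the soft corner. I'll release it gently and go to the wedge.

```bash
python3 -m inch '[{"dx":0,"dy":0,"dz":-0.3,"roll":0,"fingers":0},{"dx":0,"dy":0,"dz":-0.3,"roll":0,"fingers":0},{"dx":0,"dy":0,"dz":-0.3,"roll":0,"fingers":0},{"dx":0,"dy":0,"dz":-2,"roll":0,"fingers":0},{"dx":0,"dy":0,"dz":-3,"roll":0,"fingers":0},{"dx":0,"dy":0,"dz":-3,"roll":0,"fingers":0},{"dx":0,"dy":0,"dz":-2,"roll":0,"fingers":0},{"dx":0,"dy":0,"dz":0,"roll":0,"fingers":0}]'|egrep 'clo|pos|wrist'
python3 -c "
from h import *
go(495.3,-264,60,.15)
for p in('s0','s1'):
    print(p)"
```

```text
clock: 4.78
ee_pos: [484.4, 30.7, 138.7]
wrist_force: [1.1, -0.4, 0.9]
at [484.4  30.7 138.7] psi 0.133 t 4.7833 delta cm [-2.9  29.33  7.93] len 30.52 roll -0.017
s0
s1
```

```bash
python3 -m inch '[{"dx":-0.36,"dy":3.67,"dz":0,"roll":0,"fingers":60},{"dx":-0.36,"dy":3.67,"dz":0,"roll":0,"fingers":60},{"dx":-0.36,"dy":3.67,"dz":0,"roll":0,"fingers":60},{"dx":-0.36,"dy":3.67,"dz":0,"roll":0,"fingers":60},{"dx":-0.36,"dy":3.67,"dz":0,"roll":0,"fingers":60},{"dx":-0.36,"dy":3.67,"dz":0,"roll":0,"fingers":60},{"dx":-0.36,"dy":3.67,"dz":0,"roll":0,"fingers":60},{"dx":-0.36,"dy":3.67,"dz":0,"roll":0,"fingers":60},{"dx":0,"dy":0,"dz":3,"roll":-0.02,"fingers":60},{"dx":0,"dy":0,"dz":3,"roll":0,"fingers":60},{"dx":0,"dy":0,"dz":2,"roll":0,"fingers":60},{"dx":0,"dy":0,"dz":0,"roll":0,"fingers":60},{"dx":0,"dy":0,"dz":0,"roll":0,"fingers":60},{"dx":0,"dy":0,"dz":0,"roll":0,"fingers":60}]'
python3 - <<'E'
from h import *
go(495.3,-264,12,.15)
d=save("top","pics/t2.png");im=d["img"]
a=cv2.resize(im[155:215,215:281],None,fx=6,fy=6,interpolation=cv2.INTER_CUBIC)
b=cv2.resize(im[160:220,310:376],None,fx=6,fy=6,interpolation=cv2.INTER_CUBIC)
cv2.imwrite("pics/c2.png",np.hstack([a,b]))
E
```

```text
clock: 5.95
ee_pos: [491.9, -264.0, 54.7]
tcp_rot: [3.131, 0.24, 0.002]
wrist_force: [0.9, -0.2, 0.2]
width: 51.5
finger_force: 0.0
at [ 491.9 -264.    54.7] psi 0.153 t 5.95 delta cm [0.33 0.04 4.27] len 4.29 roll 0.003
```

View pics/c2.png

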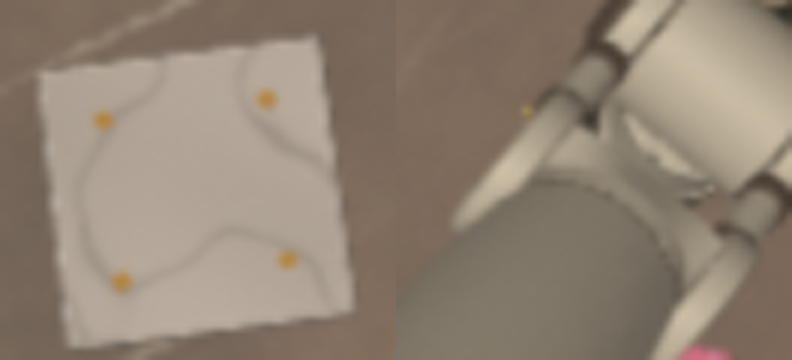

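The slab hasn't shifted: the dots are still at (122,282), (288,260), (267,99) and (104,120). The arm hides the wedge. I'll go down and grasp.

```bash
python3 -m inch '[{"dx":0.33,"dy":0,"dz":2,"roll":0,"fingers":60},{"dx":0,"dy":0,"dz":1.5,"roll":0,"fingers":60},{"dx":0,"dy":0,"dz":0.6,"roll":0,"fingers":60},{"dx":0,"dy":0,"dz":0,"roll":0,"fingers":60},{"dx":0,"dy":0,"dz":0,"roll":0,"fingers":60}]'
python3 -m inch '[{"dx":0,"dy":0,"dz":0,"roll":0,"fingers":15},{"dx":0,"dy":0,"dz":0,"roll":0,"fingers":10},{"dx":0,"dy":0,"dz":0,"roll":0,"fingers":10},{"dx":0,"dy":0,"dz":0,"roll":0,"fingers":10},{"dx":0,"dy":0,"dz":0,"roll":0,"fingers":10},{"dx":0,"dy":0,"dz":0,"roll":0,"fingers":10},{"dx":0,"dy":0,"dz":0,"roll":0,"fingers":10}]'
python3 - <<'E'
from h import *
go(495.3,-264,12,.15)
cv2.imwrite("pics/c3.png",cv2.resize(save("scene","pics/s3.png")["img"][140:220,230:350],(780,520),interpolation=cv2.INTER_CUBIC))
E
```

```text
clock: 6.42
ee_pos: [495.1, -263.6, 13.9]
tcp_rot: [3.131, 0.24, 0.002]
wrist_force: [0.2, -0.3, 0.3]
width: 51.3
finger_force: 0.0
clock: 7.0
ee_pos: [495.5, -264.1, 14.3]
tcp_rot: [3.131, 0.24, 0.003]
wrist_force: [-0.6, 0.8, 6.3]
width: 21.2
finger_force: 59.6
at [ 495.5 -264.1   14.3] psi 0.153 t 7.0 delta cm [-0.02 -0.02  0.23] len 0.23 roll 0.003
```

View pics/c3.png

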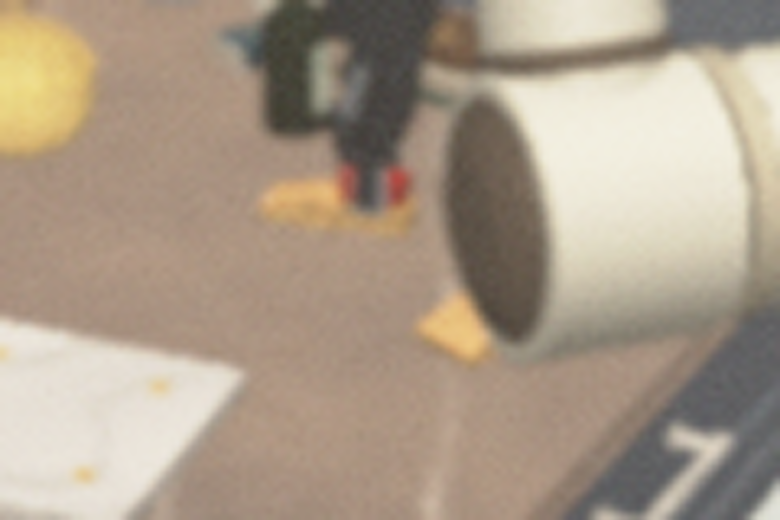

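The grip block is centred between the fingers, and the wedge's nose is at (265,205) in the crop. I'll lift it and carry it over.

```bash
python3 -m inch '[{"dx":0,"dy":0,"dz":-1,"roll":0,"fingers":10},{"dx":0,"dy":0,"dz":-2,"roll":0,"fingers":10},{"dx":0,"dy":0,"dz":-2,"roll":0,"fingers":10},{"dx":0,"dy":0,"dz":-1,"roll":0.02,"fingers":10},{"dx":0,"dy":0,"dz":0,"roll":0,"fingers":10}]'
python3 -c "
from h import *
go(357.6,14.7,74,.133)"
```

```text
clock: 7.47
ee_pos: [496.1, -264.5, 75.8]
tcp_rot: [3.131, 0.206, 0.006]
wrist_force: [1.2, -0.3, -0.1]
width: 21.1
finger_force: 58.8
at [ 496.1 -264.5   75.8] psi 0.132 t 7.4667 delta cm [-10.07 -29.5    0.03] len 31.17 roll -0.001
```

```bash
python3 -m inch '[{"dx":-1,"dy":-2.95,"dz":0,"roll":0,"fingers":10},{"dx":-1,"dy":-2.95,"dz":0,"roll":0,"fingers":10},{"dx":-1,"dy":-2.95,"dz":0,"roll":0,"fingers":10},{"dx":-1,"dy":-2.95,"dz":0,"roll":0,"fingers":10},{"dx":-1,"dy":-2.95,"dz":0,"roll":0,"fingers":10},{"dx":-1,"dy":-2.95,"dz":0,"roll":0,"fingers":10},{"dx":-1,"dy":-2.95,"dz":0,"roll":0,"fingers":10},{"dx":-1,"dy":-2.95,"dz":0,"roll":0,"fingers":10},{"dx":-1,"dy":-2.95,"dz":0,"roll":0,"fingers":10},{"dx":-1,"dy":-2.95,"dz":0,"roll":0,"fingers":10},{"dx":0,"dy":0,"dz":0,"roll":0,"fingers":10},{"dx":0,"dy":0,"dz":0,"roll":0,"fingers":10},{"dx":0,"dy":0,"dz":0,"roll":0,"fingers":10}]'
python3 -c "
from h import *
go(357.6,14.7,14.3,.133);save('scene','pics/s4.png')"
```

```text
clock: 8.55
ee_pos: [356.4, 15.7, 72.5]
tcp_rot: [3.134, 0.209, -0.0]
wrist_force: [0.7, -0.4, -1.2]
width: 20.8
finger_force: 59.1
at [356.4  15.7  72.5] psi 0.133 t 8.55 delta cm [0.11 0.11 5.82] len 5.83 roll 0.0
```

```bash
python3 -m inch '[{"dx":0.1,"dy":0.1,"dz":2,"roll":0,"fingers":10},{"dx":0,"dy":0,"dz":2,"roll":0,"fingers":10},{"dx":0,"dy":0,"dz":1.2,"roll":0,"fingers":10},{"dx":0,"dy":0,"dz":0.2,"roll":0,"fingers":10},{"dx":0,"dy":0,"dz":0,"roll":0,"fingers":10},{"dx":0,"dy":0,"dz":0,"roll":0,"fingers":10}]'|egrep 'pos|wrist'
python3 -m inch '[{"dx":0,"dy":0,"dz":0.1,"roll":0,"fingers":10},{"dx":0,"dy":0,"dz":0.1,"roll":0,"fingers":10},{"dx":0,"dy":0,"dz":0,"roll":0,"fingers":10}]'|egrep 'pos|wrist'
python3 -m inch '[{"dx":0,"dy":0,"dz":0.1,"roll":0,"fingers":10},{"dx":0,"dy":0,"dz":0,"roll":0,"fingers":10},{"dx":0,"dy":0,"dz":0,"roll":0,"fingers":10}]'|egrep 'pos|wrist'
```

```text
ee_pos: [358.3, 14.4, 19.4]
wrist_force: [-0.3, -0.3, -0.5]
ee_pos: [358.0, 14.9, 17.3]
wrist_force: [0.0, 0.2, 0.0]
ee_pos: [357.5, 15.1, 15.9]
wrist_force: [-0.2, -0.6, -0.6]
```

```bash
python3 -m inch '[{"dx":0,"dy":0,"dz":0.1,"roll":0,"fingers":10},{"dx":0,"dy":0,"dz":0,"roll":0,"fingers":10},{"dx":0,"dy":0,"dz":0,"roll":0,"fingers":10}]'|egrep 'pos|wrist'
python3 -m inch '[{"dx":0,"dy":0,"dz":0.1,"roll":0,"fingers":10},{"dx":0,"dy":0,"dz":0,"roll":0,"fingers":10},{"dx":0,"dy":0,"dz":0,"roll":0,"fingers":10}]'|egrep 'pos|wrist'
```

```text
ee_pos: [357.4, 15.1, 14.8]
wrist_force: [-0.1, -0.6, -1.0]
ee_pos: [357.6, 15.0, 14.2]
wrist_force: [-2.7, 0.4, 6.0]
```

```bash
python3 -m inch '[{"dx":0,"dy":0,"dz":0,"roll":0,"fingers":45},{"dx":0,"dy":0,"dz":0,"roll":0,"fingers":45},{"dx":0,"dy":0,"dz":0,"roll":0,"fingers":45},{"dx":0,"dy":0,"dz":0,"roll":0,"fingers":45}]'|egrep 'pos|wrist|wid'
python3 - <<'E'
from h import *
save("top","pics/t5.png");im=save("scene","pics/s5.png")["img"]
cv2.imwrite("pics/c5.png",cv2.resize(im[160:240,200:320],(780,520),interpolation=cv2.INTER_CUBIC))
E
python3 -m inch '[{"dx":0,"dy":0,"dz":0,"roll":0,"fingers":10},{"dx":0,"dy":0,"dz":0,"roll":0,"fingers":10},{"dx":0,"dy":0,"dz":0,"roll":0,"fingers":10},{"dx":0,"dy":0,"dz":0,"roll":0,"fingers":10},{"dx":0,"dy":0,"dz":0,"roll":0,"fingers":10}]'|egrep 'pos|wrist|fing'
```

```text
ee_pos: [357.5, 15.1, 13.8]
wrist_force: [0.2, -0.7, 0.5]
width: 38.5
ee_pos: [357.7, 15.0, 13.9]
wrist_force: [-0.6, 0.2, 1.9]
finger_force: 59.2
```

View pics/c5.png

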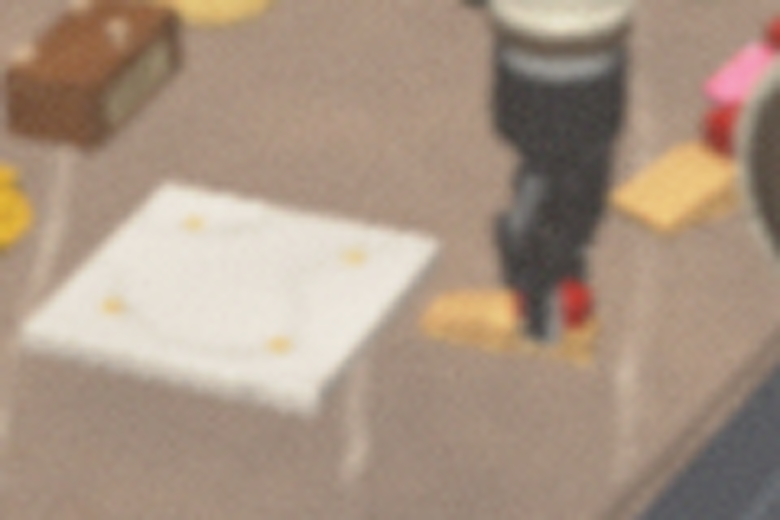

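The wedge lies flat with its nose at (430,310), about 12 mm short of the slab's front edge and in line with the FR dot at (353,257). Pushing in.

```bash
python3 -m inch '[{"dx":0.5,"dy":0,"dz":0,"roll":0,"fingers":10},{"dx":0.5,"dy":0,"dz":0,"roll":0,"fingers":10},{"dx":0.5,"dy":0,"dz":0,"roll":0,"fingers":10},{"dx":0.3,"dy":0,"dz":0,"roll":0,"fingers":10},{"dx":0,"dy":0,"dz":0,"roll":0,"fingers":10},{"dx":0,"dy":0,"dz":0,"roll":0,"fingers":10}]'|egrep 'pos|wrist'
python3 -m inch '[{"dx":0.2,"dy":0,"dz":0,"roll":0,"fingers":10},{"dx":0,"dy":0,"dz":0,"roll":0,"fingers":10}]'|egrep 'pos|wrist'
python3 -m inch '[{"dx":0.2,"dy":0,"dz":0,"roll":0,"fingers":10},{"dx":0,"dy":0,"dz":0,"roll":0,"fingers":10}]'|egrep 'pos|wrist'
python3 -m inch '[{"dx":0.2,"dy":0,"dz":0,"roll":0,"fingers":10},{"dx":0,"dy":0,"dz":0,"roll":0,"fingers":10}]'|egrep 'pos|wrist'
```

```text
ee_pos: [374.5, 17.5, 13.9]
wrist_force: [-5.4, -0.4, 10.1]
ee_pos: [375.1, 17.6, 13.9]
wrist_force: [-14.0, -2.4, 19.7]
ee_pos: [377.3, 17.9, 14.0]
wrist_force: [-12.2, -2.1, 15.8]
ee_pos: [379.2, 18.2, 14.0]
wrist_force: [-12.0, -1.9, 16.9]
```

```bash
python3 -m inch '[{"dx":0,"dy":0,"dz":-0.05,"roll":0,"fingers":10},{"dx":0,"dy":0,"dz":0,"roll":0,"fingers":10}]'|egrep 'pos|wrist'
python3 -m inch '[{"dx":0,"dy":0,"dz":-0.05,"roll":0,"fingers":10},{"dx":0,"dy":0,"dz":0,"roll":0,"fingers":10}]'|egrep 'pos|wrist'
python3 -m inch '[{"dx":0.1,"dy":0,"dz":0,"roll":0,"fingers":10},{"dx":0,"dy":0,"dz":0,"roll":0,"fingers":10}]'|egrep 'pos|wrist'
```

```text
ee_pos: [380.9, 18.3, 14.1]
wrist_force: [-0.6, 0.6, -1.0]
ee_pos: [381.1, 18.4, 14.6]
wrist_force: [0.6, 0.8, -1.3]
ee_pos: [382.3, 18.4, 14.7]
wrist_force: [0.6, -0.4, -0.3]
```

```bash
python3 -m inch '[{"dx":0,"dy":0,"dz":0.06,"roll":0,"fingers":10},{"dx":0,"dy":0,"dz":0,"roll":0,"fingers":10}]'|egrep 'pos|wrist'
python3 -m inch '[{"dx":0.2,"dy":0,"dz":0,"roll":0,"fingers":10},{"dx":0,"dy":0,"dz":0,"roll":0,"fingers":10}]'|egrep 'pos|wrist'
python3 -m inch '[{"dx":0.2,"dy":0,"dz":0,"roll":0,"fingers":10},{"dx":0,"dy":0,"dz":0,"roll":0,"fingers":10}]'|egrep 'pos|wrist'
```

```text
ee_pos: [382.1, 18.4, 14.1]
wrist_force: [-0.1, -0.4, -1.3]
ee_pos: [384.6, 18.6, 14.3]
wrist_force: [0.1, 0.1, -0.1]
ee_pos: [386.3, 19.0, 14.1]
wrist_force: [0.1, 0.3, -2.4]
```

```bash
python3 -m inch '[{"dx":0.1,"dy":0,"dz":0,"roll":0,"fingers":10},{"dx":0,"dy":0,"dz":0,"roll":0,"fingers":10}]'|egrep 'pos|wrist'
python3 -m inch '[{"dx":0.1,"dy":0,"dz":0,"roll":0,"fingers":10},{"dx":0,"dy":0,"dz":0,"roll":0,"fingers":10}]'|egrep 'pos|wrist'
python3 -m inch '[{"dx":0.1,"dy":0,"dz":0,"roll":0,"fingers":10},{"dx":0,"dy":0,"dz":0,"roll":0,"fingers":10}]'|egrep 'pos|wrist'
```

```text
ee_pos: [386.9, 19.1, 14.1]
wrist_force: [-1.9, -0.5, -0.7]
ee_pos: [387.1, 19.2, 14.0]
wrist_force: [-5.1, -2.2, 3.5]
ee_pos: [387.1, 19.2, 14.0]
wrist_force: [-10.6, -2.2, 9.3]
```

```bash
python3 -m inch '[{"dx":-0.2,"dy":0,"dz":-0.03,"roll":0,"fingers":10},{"dx":0,"dy":0,"dz":0,"roll":0,"fingers":45},{"dx":0,"dy":0,"dz":0,"roll":0,"fingers":45},{"dx":0,"dy":0,"dz":0,"roll":0,"fingers":45},{"dx":0,"dy":0,"dz":0,"roll":0,"fingers":45}]'|egrep 'pos|wrist|wid'
python3 - <<'E'
from h import *
save("top","pics/t6.png");im=save("scene","pics/s6.png")["img"]
cv2.imwrite("pics/c6.png",cv2.resize(im[160:240,200:320],(780,520),interpolation=cv2.INTER_CUBIC))
E
python3 -m inch '[{"dx":0,"dy":0,"dz":0,"roll":0,"fingers":10},{"dx":0,"dy":0,"dz":0,"roll":0,"fingers":10},{"dx":0,"dy":0,"dz":0,"roll":0,"fingers":10},{"dx":0,"dy":0,"dz":0,"roll":0,"fingers":10},{"dx":0,"dy":0,"dz":0,"roll":0,"fingers":10}]'|egrep 'pos|wrist|fing'
```

```text
ee_pos: [387.7, 18.9, 14.8]
wrist_force: [-0.3, -0.7, -0.7]
width: 38.2
ee_pos: [387.5, 19.0, 14.7]
wrist_force: [-0.9, 0.6, 4.7]
finger_force: 59.3
```

View pics/c6.png

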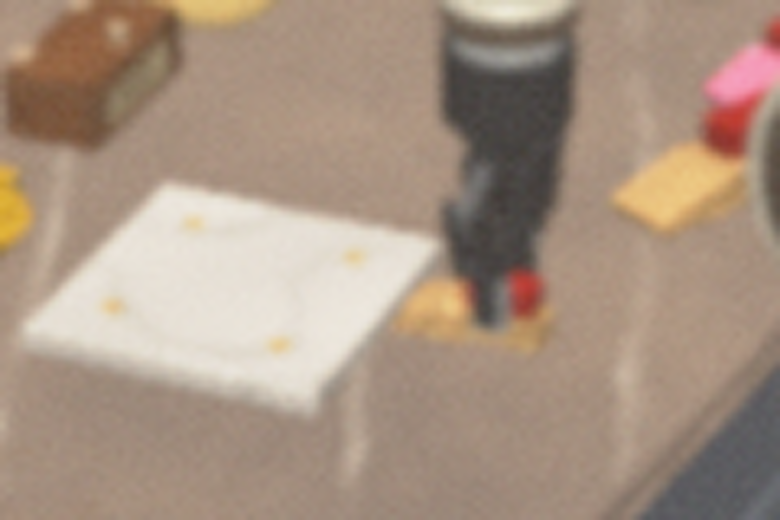

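The slab is unmoved and the nose is hidden under its edge near (400,320). I'll check the bite again with small pushes.

```bash
python3 -m inch '[{"dx":0,"dy":0,"dz":-0.04,"roll":0,"fingers":10},{"dx":0,"dy":0,"dz":0,"roll":0,"fingers":10}]'|egrep 'pos|wrist'
python3 -m inch '[{"dx":0.05,"dy":0,"dz":0,"roll":0,"fingers":10},{"dx":0,"dy":0,"dz":0,"roll":0,"fingers":10}]'|egrep 'pos|wrist'
python3 -m inch '[{"dx":0.05,"dy":0,"dz":0,"roll":0,"fingers":10},{"dx":0,"dy":0,"dz":0,"roll":0,"fingers":10}]'|egrep 'pos|wrist'
```

```text
ee_pos: [387.0, 19.1, 14.8]
wrist_force: [0.3, 0.7, 0.9]
ee_pos: [387.1, 19.1, 14.8]
wrist_force: [-2.4, -0.1, 4.6]
ee_pos: [387.4, 19.2, 14.8]
wrist_force: [-4.6, -0.4, 5.4]
```

```bash
python3 -m inch '[{"dx":0,"dy":0,"dz":-0.04,"roll":0,"fingers":10},{"dx":0,"dy":0,"dz":0,"roll":0,"fingers":10}]'|egrep 'pos|wrist'
python3 -m inch '[{"dx":0.05,"dy":0,"dz":0,"roll":0,"fingers":10},{"dx":0,"dy":0,"dz":0,"roll":0,"fingers":10}]'|egrep 'pos|wrist'
python3 -m inch '[{"dx":0.05,"dy":0,"dz":0,"roll":0,"fingers":10},{"dx":0,"dy":0,"dz":0,"roll":0,"fingers":10}]'|egrep 'pos|wrist'
```

```text
ee_pos: [387.5, 19.3, 14.9]
wrist_force: [-1.5, -1.3, 0.1]
ee_pos: [387.8, 19.4, 14.9]
wrist_force: [-4.1, -1.6, 0.1]
ee_pos: [388.0, 19.4, 14.9]
wrist_force: [-6.0, -1.3, 2.0]
```

With almost no vertical load the push climbs to 6 N, so the wedge is biting. I'll let go, rise and check.

```bash
python3 -m inch '[{"dx":0,"dy":0,"dz":0,"roll":0,"fingers":45},{"dx":0,"dy":0,"dz":0,"roll":0,"fingers":45},{"dx":0,"dy":0,"dz":0,"roll":0,"fingers":45},{"dx":0,"dy":0,"dz":0,"roll":0,"fingers":45},{"dx":0,"dy":0,"dz":-1,"roll":0,"fingers":45},{"dx":0,"dy":0,"dz":-2,"roll":0,"fingers":45},{"dx":0,"dy":0,"dz":-3,"roll":0,"fingers":45},{"dx":0,"dy":0,"dz":-2,"roll":0,"fingers":0},{"dx":0,"dy":0,"dz":0,"roll":0,"fingers":0},{"dx":0,"dy":0,"dz":0,"roll":0,"fingers":0},{"dx":0,"dy":0,"dz":0,"roll":0,"fingers":0}]'|egrep 'clo|pos|wrist|wid'
python3 - <<'E'
from h import *
go(466.1,134.5,40,.133)
save("top","pics/t7.png");im=save("scene","pics/s7.png")["img"]
cv2.imwrite("pics/c7.png",cv2.resize(im[160:240,200:320],(780,520),interpolation=cv2.INTER_CUBIC))
E
```

```text
clock: 16.3
ee_pos: [388.7, 19.5, 94.6]
wrist_force: [0.0, 0.1, -0.8]
width: 0.4
at [388.7  19.5  94.6] psi 0.133 t 16.3 delta cm [  9.2  -10.38   5.46] len 14.90 roll -0.0
```

View pics/c7.png

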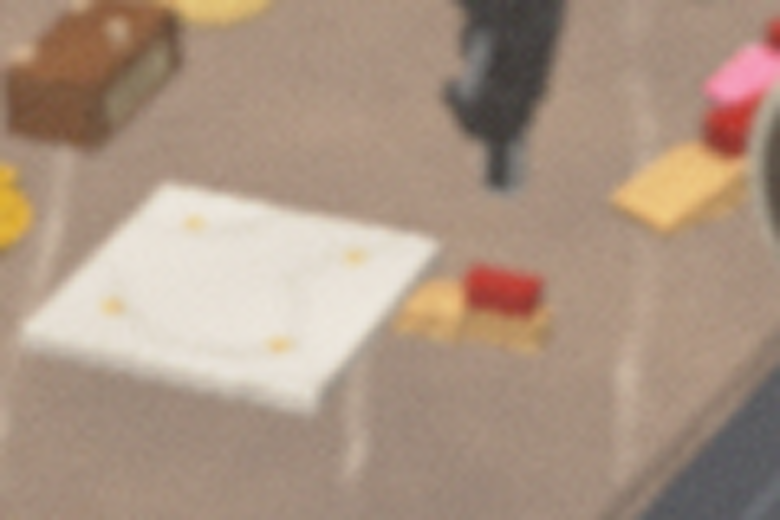

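The wedge stands free and flat, nose under the edge at (400,325), and the slab is level. Now the four presses, starting at FL.

```bash
python3 -m inch '[{"dx":2.3,"dy":-2.6,"dz":0,"roll":0,"fingers":0},{"dx":2.3,"dy":-2.6,"dz":0,"roll":0,"fingers":0},{"dx":2.3,"dy":-2.6,"dz":0,"roll":0,"fingers":0},{"dx":2.2,"dy":-2.6,"dz":0,"roll":0,"fingers":0},{"dx":0,"dy":0,"dz":3,"roll":0,"fingers":0},{"dx":0,"dy":0,"dz":2.4,"roll":0,"fingers":0},{"dx":0,"dy":0,"dz":0.5,"roll":0,"fingers":0},{"dx":0,"dy":0,"dz":0,"roll":0,"fingers":0},{"dx":0,"dy":0,"dz":0,"roll":0,"fingers":0},{"dx":0,"dy":0,"dz":0,"roll":0,"fingers":0}]'|egrep 'clo|pos|wrist|wid'
python3 -m inch '[{"dx":0,"dy":0,"dz":0.2,"roll":0,"fingers":0},{"dx":0,"dy":0,"dz":0,"roll":0,"fingers":0},{"dx":0,"dy":0,"dz":0,"roll":0,"fingers":0}]'|egrep 'pos|wrist'
python3 -m inch '[{"dx":0,"dy":0,"dz":0.1,"roll":0,"fingers":0},{"dx":0,"dy":0,"dz":0,"roll":0,"fingers":0},{"dx":0,"dy":0,"dz":0,"roll":0,"fingers":0}]'|egrep 'pos|wrist'
```

```text
clock: 17.23
ee_pos: [466.6, 134.2, 37.5]
wrist_force: [0.2, -0.1, -0.2]
width: 0.3
ee_pos: [466.1, 134.3, 35.0]
wrist_force: [-0.2, -1.0, -0.2]
ee_pos: [465.6, 134.4, 33.4]
wrist_force: [0.1, 0.8, 0.4]
```

```bash
python3 -m inch '[{"dx":0,"dy":0,"dz":0.15,"roll":0,"fingers":0},{"dx":0,"dy":0,"dz":0,"roll":0,"fingers":0},{"dx":0,"dy":0,"dz":0,"roll":0,"fingers":0}]'|egrep 'pos|wrist'
python3 -m inch '[{"dx":0,"dy":0,"dz":0.1,"roll":0,"fingers":0},{"dx":0,"dy":0,"dz":0,"roll":0,"fingers":0},{"dx":0,"dy":0,"dz":0,"roll":0,"fingers":0}]'|egrep 'pos|wrist'
python3 -m inch '[{"dx":0,"dy":0,"dz":0.06,"roll":0,"fingers":0},{"dx":0,"dy":0,"dz":0,"roll":0,"fingers":0},{"dx":0,"dy":0,"dz":0,"roll":0,"fingers":0}]'|egrep 'pos|wrist'
```

```text
ee_pos: [465.4, 134.5, 31.6]
wrist_force: [-0.2, -0.3, -0.7]
ee_pos: [465.5, 134.4, 30.7]
wrist_force: [0.5, 0.8, 0.5]
ee_pos: [465.6, 134.4, 30.2]
wrist_force: [-0.8, 1.1, -0.3]
```

```bash
python3 -m inch '[{"dx":0,"dy":0,"dz":0.08,"roll":0,"fingers":0},{"dx":0,"dy":0,"dz":0,"roll":0,"fingers":0},{"dx":0,"dy":0,"dz":0,"roll":0,"fingers":0}]'|egrep 'pos|wrist'
python3 -m inch '[{"dx":0,"dy":0,"dz":0.08,"roll":0,"fingers":0},{"dx":0,"dy":0,"dz":0,"roll":0,"fingers":0},{"dx":0,"dy":0,"dz":0,"roll":0,"fingers":0}]'|egrep 'pos|wrist'
```

```text
ee_pos: [465.7, 134.4, 29.8]
wrist_force: [-1.3, -1.0, 3.7]
ee_pos: [465.8, 134.5, 29.6]
wrist_force: [-4.4, -0.9, 11.2]
```

```bash
python3 -m inch '[{"dx":0,"dy":0,"dz":0,"roll":0,"fingers":0},{"dx":0,"dy":0,"dz":0,"roll":0,"fingers":0},{"dx":0,"dy":0,"dz":0,"roll":0,"fingers":0},{"dx":0,"dy":0,"dz":0,"roll":0,"fingers":0},{"dx":0,"dy":0,"dz":0,"roll":0,"fingers":0}]'|egrep 'clo|pos|wrist'
python3 -m inch '[{"dx":0,"dy":0,"dz":-0.1,"roll":0,"fingers":0},{"dx":0,"dy":0,"dz":-0.2,"roll":0,"fingers":0},{"dx":0,"dy":0,"dz":-1.2,"roll":0,"fingers":0},{"dx":0,"dy":0,"dz":0,"roll":0,"fingers":0},{"dx":0,"dy":2.6,"dz":0,"roll":0,"fingers":0},{"dx":0,"dy":2.6,"dz":0,"roll":0,"fingers":0},{"dx":0,"dy":2.6,"dz":0,"roll":0,"fingers":0},{"dx":0,"dy":2.6,"dz":0,"roll":0,"fingers":0},{"dx":0,"dy":0,"dz":0.7,"roll":0,"fingers":0},{"dx":0,"dy":0,"dz":0.4,"roll":0,"fingers":0},{"dx":0,"dy":0,"dz":0,"roll":0,"fingers":0},{"dx":0,"dy":0,"dz":0,"roll":0,"fingers":0},{"dx":0,"dy":0,"dz":0,"roll":0,"fingers":0}]'|egrep 'clo|pos|wrist'
python3 -m inch '[{"dx":0,"dy":0,"dz":0.15,"roll":0,"fingers":0},{"dx":0,"dy":0,"dz":0,"roll":0,"fingers":0},{"dx":0,"dy":0,"dz":0,"roll":0,"fingers":0}]'|egrep 'pos|wrist'
python3 -m inch '[{"dx":0,"dy":0,"dz":0.1,"roll":0,"fingers":0},{"dx":0,"dy":0,"dz":0,"roll":0,"fingers":0},{"dx":0,"dy":0,"dz":0,"roll":0,"fingers":0}]'|egrep 'pos|wrist'
```

```text
clock: 19.4
ee_pos: [465.8, 134.5, 29.6]
wrist_force: [-5.6, -0.4, 11.1]
clock: 20.48
ee_pos: [479.0, 32.3, 32.4]
wrist_force: [-1.0, -0.7, 0.2]
ee_pos: [479.4, 31.7, 31.1]
wrist_force: [-0.5, -0.2, 0.3]
ee_pos: [479.3, 31.4, 30.1]
wrist_force: [-0.0, -0.4, -0.5]
```

```bash
python3 -m inch '[{"dx":0,"dy":0,"dz":0.07,"roll":0,"fingers":0},{"dx":0,"dy":0,"dz":0,"roll":0,"fingers":0},{"dx":0,"dy":0,"dz":0,"roll":0,"fingers":0}]'|egrep 'pos|wrist'
python3 -m inch '[{"dx":0,"dy":0,"dz":0.07,"roll":0,"fingers":0},{"dx":0,"dy":0,"dz":0,"roll":0,"fingers":0},{"dx":0,"dy":0,"dz":0,"roll":0,"fingers":0},{"dx":0,"dy":0,"dz":0,"roll":0,"fingers":0}]'|egrep 'pos|wrist'
```

```text
ee_pos: [479.5, 31.3, 29.8]
wrist_force: [-2.1, 0.9, 3.9]
ee_pos: [479.6, 31.3, 29.6]
wrist_force: [-5.2, 1.1, 11.6]
```

FR no longer gives (29.6 mm at 11.6 N). I'll hold it, then go on to BR.

```bash
python3 -m inch '[{"dx":0,"dy":0,"dz":0,"roll":0,"fingers":0},{"dx":0,"dy":0,"dz":0,"roll":0,"fingers":0},{"dx":0,"dy":0,"dz":0,"roll":0,"fingers":0},{"dx":0,"dy":0,"dz":0,"roll":0,"fingers":0},{"dx":0,"dy":0,"dz":0,"roll":0,"fingers":0}]'|egrep 'clo|pos|wrist'
python3 -m inch '[{"dx":0,"dy":0,"dz":-0.1,"roll":0,"fingers":0},{"dx":0,"dy":0,"dz":-0.2,"roll":0,"fingers":0},{"dx":0,"dy":0,"dz":-1.2,"roll":0,"fingers":0},{"dx":0,"dy":0,"dz":0,"roll":0,"fingers":0},{"dx":2.6,"dy":0,"dz":0,"roll":0,"fingers":0},{"dx":2.6,"dy":0,"dz":0,"roll":0,"fingers":0},{"dx":2.6,"dy":0,"dz":0,"roll":0,"fingers":0},{"dx":2.6,"dy":0,"dz":0,"roll":0,"fingers":0},{"dx":0,"dy":0,"dz":0.7,"roll":0,"fingers":0},{"dx":0,"dy":0,"dz":0.4,"roll":0,"fingers":0},{"dx":0,"dy":0,"dz":0,"roll":0,"fingers":0},{"dx":0,"dy":0,"dz":0,"roll":0,"fingers":0},{"dx":0,"dy":0,"dz":0,"roll":0,"fingers":0}]'|egrep 'clo|pos|wrist'
python3 -m inch '[{"dx":0,"dy":0,"dz":0.15,"roll":0,"fingers":0},{"dx":0,"dy":0,"dz":0,"roll":0,"fingers":0},{"dx":0,"dy":0,"dz":0,"roll":0,"fingers":0}]'|egrep 'pos|wrist'
python3 -m inch '[{"dx":0,"dy":0,"dz":0.07,"roll":0,"fingers":0},{"dx":0,"dy":0,"dz":0,"roll":0,"fingers":0},{"dx":0,"dy":0,"dz":0,"roll":0,"fingers":0}]'|egrep 'pos|wrist'
```

```text
clock: 21.98
ee_pos: [479.6, 31.3, 29.6]
wrist_force: [-4.1, 0.3, 10.4]
clock: 23.07
ee_pos: [581.3, 45.1, 32.4]
wrist_force: [0.1, -0.4, -0.7]
ee_pos: [582.3, 45.1, 31.3]
wrist_force: [0.8, 0.1, -0.7]
ee_pos: [582.4, 45.1, 30.5]
wrist_force: [0.3, -0.5, 0.3]
```

```bash
python3 -m inch '[{"dx":0,"dy":0,"dz":0.08,"roll":0,"fingers":0},{"dx":0,"dy":0,"dz":0,"roll":0,"fingers":0},{"dx":0,"dy":0,"dz":0,"roll":0,"fingers":0}]'|egrep 'pos|wrist'
python3 -m inch '[{"dx":0,"dy":0,"dz":0.07,"roll":0,"fingers":0},{"dx":0,"dy":0,"dz":0,"roll":0,"fingers":0},{"dx":0,"dy":0,"dz":0,"roll":0,"fingers":0},{"dx":0,"dy":0,"dz":0,"roll":0,"fingers":0}]'|egrep 'pos|wrist'
```

```text
ee_pos: [582.6, 45.1, 29.8]
wrist_force: [1.3, 0.1, 0.8]
ee_pos: [582.7, 45.1, 29.7]
wrist_force: [-2.2, 0.6, 6.2]
```

```bash
python3 -m inch '[{"dx":0,"dy":0,"dz":0.02,"roll":0,"fingers":0},{"dx":0,"dy":0,"dz":0,"roll":0,"fingers":0},{"dx":0,"dy":0,"dz":0,"roll":0,"fingers":0},{"dx":0,"dy":0,"dz":0,"roll":0,"fingers":0},{"dx":0,"dy":0,"dz":0,"roll":0,"fingers":0},{"dx":0,"dy":0,"dz":0,"roll":0,"fingers":0}]'|egrep 'clo|pos|wrist'
python3 -m inch '[{"dx":0,"dy":0,"dz":-0.1,"roll":0,"fingers":0},{"dx":0,"dy":0,"dz":-0.2,"roll":0,"fingers":0},{"dx":0,"dy":0,"dz":-1.2,"roll":0,"fingers":0},{"dx":0,"dy":0,"dz":0,"roll":0,"fingers":0},{"dx":0,"dy":-2.6,"dz":0,"roll":0,"fingers":0},{"dx":0,"dy":-2.6,"dz":0,"roll":0,"fingers":0},{"dx":0,"dy":-2.6,"dz":0,"roll":0,"fingers":0},{"dx":0,"dy":-2.6,"dz":0,"roll":0,"fingers":0},{"dx":0,"dy":0,"dz":0.7,"roll":0,"fingers":0},{"dx":0,"dy":0,"dz":0.4,"roll":0,"fingers":0},{"dx":0,"dy":0,"dz":0,"roll":0,"fingers":0},{"dx":0,"dy":0,"dz":0,"roll":0,"fingers":0},{"dx":0,"dy":0,"dz":0,"roll":0,"fingers":0}]'|egrep 'clo|pos|wrist'
python3 -m inch '[{"dx":0,"dy":0,"dz":0.15,"roll":0,"fingers":0},{"dx":0,"dy":0,"dz":0,"roll":0,"fingers":0},{"dx":0,"dy":0,"dz":0,"roll":0,"fingers":0}]'|egrep 'pos|wrist'
python3 -m inch '[{"dx":0,"dy":0,"dz":0.08,"roll":0,"fingers":0},{"dx":0,"dy":0,"dz":0,"roll":0,"fingers":0},{"dx":0,"dy":0,"dz":0,"roll":0,"fingers":0}]'|egrep 'pos|wrist'
```

```text
clock: 24.65
ee_pos: [582.7, 45.1, 29.7]
wrist_force: [-3.1, -0.3, 7.5]
clock: 25.73
ee_pos: [569.1, 147.2, 33.0]
wrist_force: [0.4, 0.4, 0.8]
ee_pos: [568.8, 147.8, 31.4]
wrist_force: [-1.0, -0.4, 0.5]
ee_pos: [568.6, 148.2, 30.5]
wrist_force: [0.6, -0.6, 0.5]
```

```bash
python3 -m inch '[{"dx":0,"dy":0,"dz":0.08,"roll":0,"fingers":0},{"dx":0,"dy":0,"dz":0,"roll":0,"fingers":0},{"dx":0,"dy":0,"dz":0,"roll":0,"fingers":0}]'|egrep 'pos|wrist'
python3 -m inch '[{"dx":0,"dy":0,"dz":0.07,"roll":0,"fingers":0},{"dx":0,"dy":0,"dz":0,"roll":0,"fingers":0},{"dx":0,"dy":0,"dz":0,"roll":0,"fingers":0},{"dx":0,"dy":0,"dz":0,"roll":0,"fingers":0}]'|egrep 'pos|wrist'
```

```text
ee_pos: [568.8, 148.2, 29.8]
wrist_force: [-0.0, 0.5, 1.0]
ee_pos: [568.8, 148.2, 29.7]
wrist_force: [-2.3, -1.0, 5.3]
```

```bash
python3 -m inch '[{"dx":0,"dy":0,"dz":0.03,"roll":0,"fingers":0},{"dx":0,"dy":0,"dz":0,"roll":0,"fingers":0},{"dx":0,"dy":0,"dz":0,"roll":0,"fingers":0},{"dx":0,"dy":0,"dz":0,"roll":0,"fingers":0},{"dx":0,"dy":0,"dz":0,"roll":0,"fingers":0},{"dx":0,"dy":0,"dz":0,"roll":0,"fingers":0}]'|egrep 'clo|pos|wrist'
python3 -m inch '[{"dx":0,"dy":0,"dz":-0.1,"roll":0,"fingers":0},{"dx":0,"dy":0,"dz":-0.2,"roll":0,"fingers":0},{"dx":0,"dy":0,"dz":-2,"roll":0,"fingers":0},{"dx":0,"dy":0,"dz":-4,"roll":0,"fingers":0},{"dx":0,"dy":0,"dz":-4,"roll":0,"fingers":0},{"dx":0,"dy":0,"dz":-2,"roll":0,"fingers":0},{"dx":0,"dy":0,"dz":0,"roll":0,"fingers":0},{"dx":0,"dy":0,"dz":0,"roll":0,"fingers":0},{"dx":0,"dy":0,"dz":0,"roll":0,"fingers":0}]'|egrep 'clo|pos|wrist'
python3 - <<'E'
from h import *
im=save("scene","pics/s8.png")["img"]
cv2.imwrite("pics/c8.png",cv2.resize(im[160:240,200:320],(780,520),interpolation=cv2.INTER_CUBIC))
E
```

```text
clock: 27.32
ee_pos: [568.9, 148.3, 29.7]
wrist_force: [-2.2, -0.4, 7.0]
clock: 28.07
ee_pos: [567.7, 148.2, 150.3]
wrist_force: [-0.1, 0.1, -0.9]
```

View pics/c8.png

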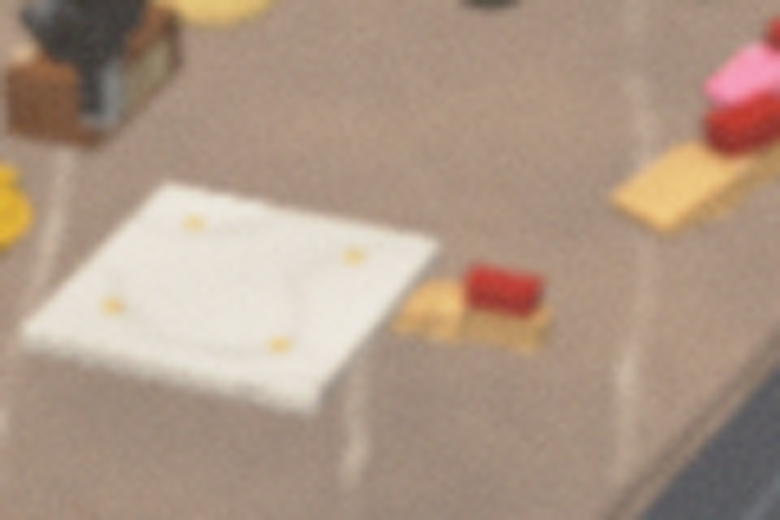

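The slab dots and the wedge are where they were, at (353,257) and (470,310), and all four presses held. Handing in.

```bash
python3 -c "
from cell import *
print(sign_off())"
```

```text
the job is handed in; nothing more can be done
None
```

The job is handed in, with no verdict shown: the front right pad was the soft one, the wedge is snug under the slab's front edge there and let go, and all four corners held firm at about 7–11 N in the required order, finished at about 28 s of the 72 s allowed.

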